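# Prime the unprimed grease pump

## Task

Two identical hand grease pumps are bolted to the bench; on one of them the steel indicator pin already stands fully out, so leave that pump alone. On the other pump, press the black palm plunger from above with your fingertips, all the way down and then letting it spring all the way back up, and repeat until its indicator pin stands fully out; finish with the plunger up. Grip and lift nothing, do not touch either pin, and do not shift the loose things lying around.

Things in the scene. Friction and masses are not known exactly. Their poses are not given: they have to be found in the camera images.
- pump_a: the pump to be primed (its pin stands low at the start): grey cast block 98x52 mm, 62 mm high, on an aluminium foot plate 130x80x7 mm bolted to the bench; it cannot move. Origin: centre of its underside, on the bench. Its x axis runs along the block: the plunger stands at x = +28 mm, y = 0, the indicator pin at x = -36 mm, y = 0; a brass outlet stub sticks out to x = +62 mm. Its position, heading and the side on which it stands differ from start to start
- pump_b: the other, identical pump, already primed (its pin stands fully out). Origin and axes as for pump_a. To be left alone
- plunger_a_top (a point): centre of the top of pump_a's plunger head: a black mushroom head 46 mm across and 12 mm thick with a flat top 26 mm across, 112 mm above the bench when up and 88 mm when pressed fully down
- plunger_b_top (a point): the same point on pump_b
- pin_a_top (a point): centre of the top of pump_a's steel indicator pin (stem 8 mm, cap 13 mm across): 74 mm above the bench when in, 109 mm when fully out; it rises out of a round boss whose top is 71 mm above the bench
- pin_b_top (a point): the same point on pump_b
- plunger_a (a joint): pump_a's plunger, m: 0 up, 0.024 fully down. A spring returns it; holding it down takes about 4 N at the top and 12 N at the bottom, with up to 3 N more while it lifts the pin. A stroke counts only if it goes nearly all the way down (past about 0.019) and all the way back up (below about 0.001); shorter ones may not move the pin. Extra strokes once the pin is out do no harm
- plunger_b (a joint): pump_b's plunger, same values; to stay at 0
- pin_a (a joint): how far pump_a's indicator pin is out, m: 0 in, 0.035 fully out (it may stop 1 to 3 mm short of that if the last stroke was not quite full; anything above 0.031 is fully out, the step before it is 0.028 or less). Each full stroke of the plunger raises it by 7 mm as the plunger goes down (the first stroke by about 4 to 12 mm) and it stays there by friction; it starts at 0 to 0.013, so 3 to 5 full strokes are needed
- pin_b (a joint): how far pump_b's indicator pin is out, m: 0.035 fully out from the start
- speed_sensor: loose black speed sensor with a brass tip, 84 mm long, 22 mm wide, 20 mm high, lying between the pumps; origin under it. Not to be moved
- bolt_c: loose bolt standing on its 20 mm head, 37 mm tall, between the pumps, nearer the robot; origin at the centre of its underside. Not to be moved
- hv_plug: loose orange plug, 40x85x45 mm, near the front edge of the bench; origin under it. Not to be moved
- torch: loose black torch, 116 mm long, 41 mm thick, near the front edge of the bench; origin under it. Not to be moved
- ratchet: loose ratchet handle, 217 mm long, 35 mm high, behind the pumps; origin under it. Not to be moved

How it is judged:
On the way, in this order (a step that is already met when the one before it is completed fails the run):
1. the plunger of the unprimed pump is pressed down for the first time (value of joint plunger_a above 0.018 m and contact force between the fingers and plunger_a above 1 N), for 0.02 s.
2. the plunger is let back up with the pin not yet fully out (value of joint plunger_a below 0.003 m and value of joint pin_a below 0.03 m), for 0.02 s.
3. its indicator pin stands fully out (value of joint pin_a above 0.031 m), for 0.1 s.
At the end, for the whole second after the job is handed in: The pins of both pumps stand fully out (at least 31 of 35 mm) and both plungers are fully up (within 2 mm) (value of joint each of pin_a, pin_b above 0.031 m and value of joint each of plunger_a, plunger_b below 0.002 m); the robot touches nothing.
It fails at once if the plunger of the already primed pump is pressed by more than 4 mm (value of joint plunger_b above 0.004 m).
It fails at once if an indicator pin is touched by the robot (contact force between any of the arm, the fingers and pin_a above 0.3 N or contact force between any of the arm, the fingers and pin_b above 0.3 N).
It fails at once if a plunger head is taken between the fingers instead of pressed from above (the grasp point goes below the top of the head) ((horizontal distance between the grasp point and plunger_a_top below 0.03 m and z of the grasp point in the frame of plunger_a_top below 0.001 m) or (horizontal distance between the grasp point and plunger_b_top below 0.03 m and z of the grasp point in the frame of plunger_b_top below 0.001 m)).
It fails at once if a loose thing is shifted or lifted by more than 15 mm (distance of any of speed_sensor, bolt_c, hv_plug, torch, ratchet from where it was at the start of the episode above 0.015 m).
It also fails if it takes over 51 s, if anything falls off the work surface, if the arm or the gripper's body presses on something with over 40 N, if the wrist force passes 120 N, or if a joint passes its speed limit or range.

## Robot

A 6-joint arm with a two-finger parallel gripper is mounted at the origin on a cart in front of the work surface, level with it; the furniture and walls round the work are solid. World frame = base frame: x ahead of the robot, y to its left, z up, the work surface at z = 0. Lengths are in m, angles in rad, forces in N, time in s.
With the tool pointing down it reaches from about 0.35 to 0.775 m from the base axis. Payload 5.5 kg.
Tool frame: the origin (TCP) lies at the very end of the fingers, on their centre line; the grasp point (between the pads) lies 19 mm behind it; x points along the fingers, y is the direction in which the jaws open and shut, and the axes are right-handed (so a half turn about x gives the same grasp; the last joint's range is limited). The gripper opens to 85 mm and grips with 20 to 120 N. Pads are 22 mm wide; open, the fingers measure 114 mm over their backs; the gripper's body (76 mm by 85 mm) begins 54 mm behind the grasp point. The pads swing forward as they close: fully open they stand 13 mm farther back than shut.
Start: joints at [-1.24, 0.313, 0.046, 1.304, 0, 1.431], TCP at [0.261, -0.512, 0.231] pointing down, gripper open.
Joint ranges: [-2.76, 2.76], [-0.86, 1.69], [-1.03, 1.26], [-2.2, 2.34], [-1.47, 1.5], [-3.14, 3.14]. Speed limits (rad/s): [2.57, 2.57, 3.14, 3.14, 3.14, 3.14].

## Interface

Orientations are given as a unit quaternion [w, x, y, z].
In Python, from workcell import env gives the robot as it stands.
- The arm moves only by the tool drive_tool, never from a script. Its argument "plan" is a list that holds one entry, the list of rows, each a list of 7 numbers: the shift along the tool's x, y, z in cm, then the turn, a rotation vector about the tool's x, y, z in degrees, then the opening, from 0 (shut) to 1 (fully open). In form: [[[tx, ty, tz, wx, wy, wz, fingers], ...]]. A call has exactly 5 rows; each row shifts and turns the commanded pose from where the row before left it, along the tool's axes as they then stand; what a row does not reach is not made up. A row lasts 1/12 s, in which the tool goes at most 41.7 mm and 7.16 degrees, less where a joint would pass 70% of its speed; a pose out of reach is approached as far as the arm can. A call with a gripper value outside its range is refused whole. The fingers move at their own pace and stop on an object; "squeeze" is the grip in N (left out, the last holds). Time passes only in rows, so rows that do not move let the fingers close, or fill a call up. It gives the time, the measured TCP pose, the force and the opening at its end, in the units of the state.
- env.get_state(): the state, without advancing time (a new reading comes with each control period).
- env.read_camera(name): name is "scene" or "top" or "wrist"; returns the picture (420x560x3 uint8, red, green, blue); there is no depth.
- env.camera_model(name): a dict with "camera_matrix" (3x3 intrinsics, pixels), "camera_from_world" (4x4, takes a point from world to camera coordinates); the wrist camera has in their place "T_tool_cam" (4x4, takes a point from camera to tool coordinates, whose origin is the TCP and whose axes are the tool frame's). Camera axes: x right, y down, z forward; pixel columns grow to the right and rows downward; lengths in m; the calibration is good to about 2 mm. The wrist camera is an equidistant fisheye: a pixel r from the principal point sees the ray r / f radians off the axis. A picture is of the moment at which its call begins: read the wrist's pose just before it. camera_model takes no time and is no camera call.
- env.hand_in(): hands the job in, once; it reports no verdict.
The state is a dict: "clock": time; "joint_pos": joint angles; "qvel": joint speeds; "tau": joint torques, N m; "tcp_pos": TCP position; "orientation": TCP orientation; "wrist_force": force on the tool from outside, world axes, zero at the start; "ft_torque": the same for the moment, N m; "finger_gap": finger opening in m.
Only numpy, scipy, OpenCV 4.12 (cv2) and the standard library are available. Lean on these libraries where they do the work, as an engineer would, in place of code of your own. Each camera call takes 0.05 s, during which the arm holds its last target.

## Working session

There is one attempt and no reset: what is moved stays moved. The work goes in short steps, Python scripts to look and compute and a tool call to move; the robot and the scene stay as the last step left them, time stands still between calls to the robot, and variables do not carry over. Pictures are saved under pics/ and viewed, and the job is handed in when it is done.

Besides the shell and the picture viewer there is one more tool, called after "Call:" by a JSON object that holds its "op" and its "data". drive_tool: Moves the arm, as the interface text tells. Its arguments: {"type":"object","properties":{"plan":{"type":"array","items":{"type":"array","items":{"type":"array","items":{"type":"number"}}}},"squeeze":{"type":"number"}},"required":["plan"]}

```bash
mkdir -p pics; ls; python3 - <<'E'
from workcell import env
import cv2
for n in ("scene","top"):
    im=env.read_camera(n); cv2.imwrite(f"pics/{n}0.png",im[:,:,::-1])
    m=env.camera_model(n); print(n,m)
print(env.get_state())
E
```

```text
pics
scene {'camera_matrix': array([[482.25349744,   0.        , 274.50702146],
       [  0.        , 482.25349744, 204.14070474],
       [  0.        ,   0.        ,   1.        ]]), 'camera_from_world': array([[-0.83604034, -0.54853207,  0.0122117 ,  0.48451811],
       [-0.39437015,  0.58530409, -0.70844287,  0.25558523],
       [ 0.38145608, -0.59710275, -0.7056625 ,  0.73661349],
       [ 0.        ,  0.        ,  0.        ,  1.        ]])}
top {'camera_matrix': array([[523.15111597,   0.        , 279.75018108],
       [  0.        , 523.15111597, 203.45439496],
       [  0.        ,   0.        ,   1.        ]]), 'camera_from_world': array([[-0.01194313, -0.99930057, -0.03543623,  0.06939224],
       [-0.99197943,  0.01630046, -0.12534391,  0.55026715],
       [ 0.12583387,  0.03365501, -0.9914803 ,  1.04419745],
       [ 0.        ,  0.        ,  0.        ,  1.        ]])}
{'clock': 0.1, 'joint_pos': array([-1.23961467e+00,  3.13942085e-01,  4.51190251e-02,  1.30357484e+00,
        4.79820702e-06,  1.43118468e+00]), 'qvel': array([ 0.000444  , -0.00113459,  0.00217525,  0.00022404, -0.00151064,
        0.00180089]), 'tau': array([ 2.35385363e-03, -4.81726670e+01,  2.99242973e+01,  1.27882967e-02,
       -9.68914583e-05,  1.31050609e-05]), 'tcp_pos': array([ 0.26066147, -0.51204024,  0.23049928]), 'orientation': array([-0.16435375, -0.68755344, -0.16548136,  0.68765837]), 'wrist_force': array([-0.30347118, -0.38306902,  0.47879472]), 'ft_torque': array([-0.01954607,  0.01744026,  0.02517702]), 'finger_gap': 0.0856249108256266}
```

View pics/scene0.png

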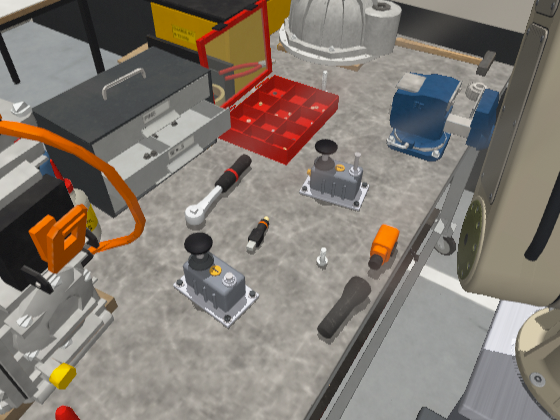

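View pics/top0.png

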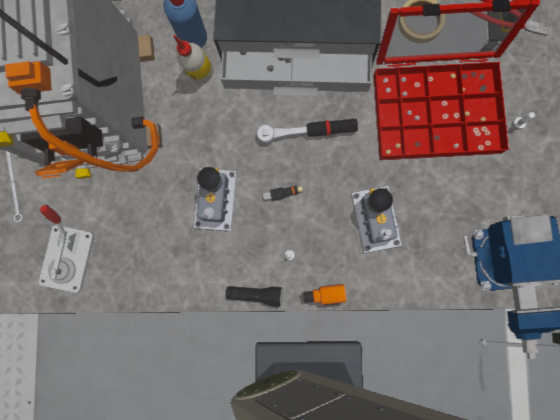

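```bash
python3 - <<'E'
import cv2,numpy as np
a=cv2.imread("pics/top0.png")[150:250,170:270]; b=cv2.imread("pics/top0.png")[170:270,330:430]
cv2.imwrite("pics/z1.png",np.hstack([cv2.resize(i,(400,400),interpolation=cv2.INTER_CUBIC) for i in(a,b)]))
a=cv2.imread("pics/scene0.png")[225:335,160:270]; b=cv2.imread("pics/scene0.png")[125:235,280:390]
cv2.imwrite("pics/z2.png",np.hstack([cv2.resize(i,(400,400),interpolation=cv2.INTER_CUBIC) for i in(a,b)]))
E
```

```text
(no output)
```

View pics/z1.png

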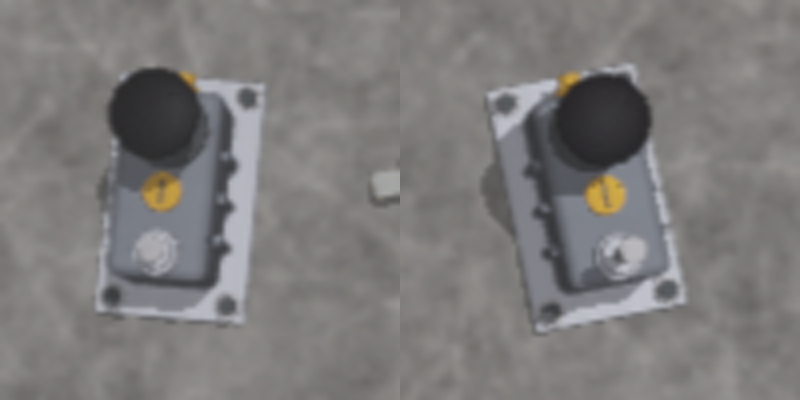

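View pics/z2.png

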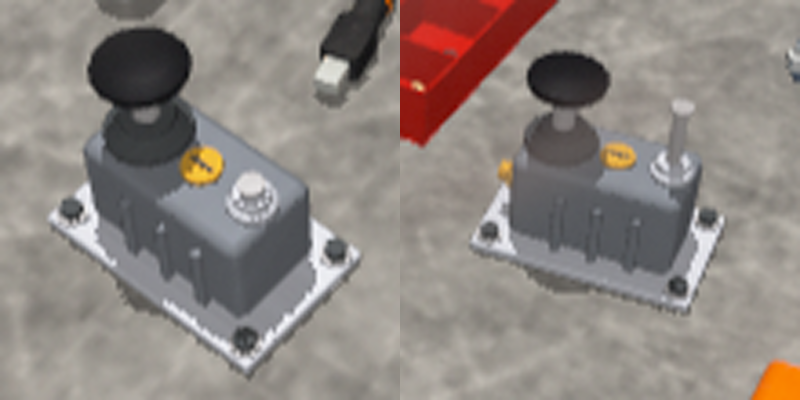

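```bash
cat > h.py <<'E'
from workcell import env
import numpy as np
def onplane(n,px,z):
    m=env.camera_model(n);K=m["camera_matrix"];T=m["camera_from_world"];R=T[:3,:3];c=-R.T@T[:3,3]
    d=R.T@np.linalg.inv(K)@np.array([px[0],px[1],1.]);return c+d*(z-c[2])/d[2]
E
python3 - <<'E'
from h import *
t=lambda u,v:(170+u/4,150+v/4); s=lambda u,v:(160+u*.275,225+v*.275)
print("head",onplane("top",t(155,113),.106),onplane("scene",s(140,67),.106))
print("pin",onplane("top",t(152,248),.076),onplane("scene",s(252,185),.076))
for p in [(265,85),(243,322),(97,312)]: print("cor",onplane("top",t(*p),.007))
for p in [(50,218),(360,255),(250,375)]: print("cors",onplane("scene",s(*p),.007))
t=lambda u,v:(330+u/4,170+v/4)
print("headb",onplane("top",t(203,119),.106)); print("pinb",onplane("top",t(230,248),.109))
E
```

```text
head [0.59412556 0.19717644 0.106     ] [0.59512545 0.19972296 0.106     ]
pin [0.53128922 0.20348152 0.076     ] [0.53060651 0.2065076  0.076     ]
cor [0.62595888 0.15500821 0.007     ]
cor [0.49895179 0.16686166 0.007     ]
cor [0.50539261 0.24454    0.007     ]
cors [0.63257521 0.23619756 0.007     ]
cors [0.49846915 0.17174409 0.007     ]
cors [0.50301365 0.25065344 0.007     ]
headb [ 0.54627108 -0.13468139  0.106     ]
pinb [ 0.48399099 -0.14469995  0.109     ]
```

```bash
cat >> h.py <<'E'
from scipy.spatial.transform import Rotation as Ro
def rot(): 
    q=env.get_state()["orientation"]; return Ro.from_quat([q[1],q[2],q[3],q[0]]).as_matrix()
def to(target):
    s=env.get_state(); R=rot(); d=(np.array(target)-s["tcp_pos"])*100
    print("tool cm",R.T@d,"tcp",s["tcp_pos"],"j",s["joint_pos"].round(3),"F",s["wrist_force"].round(1),"gap",round(s["finger_gap"],4),"t",s["clock"]); print(R.round(3))
E
python3 - <<'E'
from h import *
to([.594,.1985,.2])
E
```

```text
tool cm [  3.14044141 -48.19904271 -61.93635488] tcp [ 0.26066147 -0.51204024  0.23049928] j [-1.24   0.314  0.045  1.304  0.     1.431] F [-0.3 -0.4  0.5] gap 0.0856 t 0.1
[[-0.001  0.454 -0.891]
 [ 0.002 -0.891 -0.454]
 [-1.    -0.002 -0.   ]]
```

```bash
python3 - <<'E'
from h import *
R=rot(); d=(np.array([.594,.1985,.2])-env.get_state()["tcp_pos"])*100/20
for k in range(20):
    print(k,(R.T@d).round(1)); R=R@Ro.from_rotvec([np.radians(-7),0,0]).as_matrix()
print(R.round(2))
E
```

```text
0 [ 0.2 -2.4 -3.1]
1 [ 0.2 -2.  -3.4]
2 [ 0.2 -1.6 -3.6]
3 [ 0.2 -1.1 -3.8]
4 [ 0.2 -0.7 -3.9]
5 [ 0.2 -0.2 -3.9]
6 [ 0.2  0.3 -3.9]
7 [ 0.2  0.8 -3.9]
8 [ 0.2  1.2 -3.7]
9 [ 0.2  1.7 -3.6]
10 [ 0.2  2.1 -3.3]
11 [ 0.2  2.5 -3. ]
12 [ 0.2  2.8 -2.7]
13 [ 0.2  3.1 -2.4]
14 [ 0.2  3.4 -2. ]
15 [ 0.2  3.6 -1.5]
16 [ 0.2  3.8 -1.1]
17 [ 0.2  3.9 -0.6]
18 [ 0.2  3.9 -0.1]
19 [0.2 3.9 0.3]
[[-0.    0.23  0.97]
 [ 0.    0.97 -0.23]
 [-1.    0.   -0.  ]]
```

Call:
{"op": "drive_tool", "data": {"plan": [[[0.1,-2.4,-3.1,-7,0,0,0],[0.1,-2.0,-3.4,-7,0,0,0],[0.1,-1.6,-3.6,-7,0,0,0],[0.1,-1.1,-3.8,-7,0,0,0],[0.1,-0.7,-3.9,-7,0,0,0]]], "squeeze": 40}}

```text
clock: 0.52
tcp_pos: [0.3454, -0.3324, 0.2258]
orientation: [0.365, 0.605, 0.366, -0.605]
wrist_force: [1.3, -0.8, 0.2]
finger_gap: 0.0255
```

Call:
{"op": "drive_tool", "data": {"plan": [[[0.1,-0.2,-3.9,-7,0,0,0],[0.1,0.3,-3.9,-7,0,0,0],[0.1,0.8,-3.9,-7,0,0,0],[0.1,1.2,-3.7,-7,0,0,0],[0.1,1.7,-3.6,-7,0,0,0]]]}}

```text
clock: 0.93
tcp_pos: [0.4294, -0.1545, 0.2211]
orientation: [0.531, 0.467, 0.531, -0.467]
wrist_force: [0.6, -0.9, 0.3]
finger_gap: 0.0
```

Call:
{"op": "drive_tool", "data": {"plan": [[[0.1,2.1,-3.3,-7,0,0,0],[0.1,2.5,-3.0,-7,0,0,0],[0.1,2.8,-2.7,-7,0,0,0],[0.1,3.1,-2.4,-7,0,0,0],[0.1,3.4,-2.0,-7,0,0,0]]]}}

```text
clock: 1.35
tcp_pos: [0.5122, 0.023, 0.216]
orientation: [0.647, 0.286, 0.647, -0.286]
wrist_force: [0.3, -1.1, 0.0]
finger_gap: 0.0001
```

Call:
{"op": "drive_tool", "data": {"plan": [[[0.1,3.6,-1.5,-7,0,0,0],[0.1,3.8,-1.1,-7,0,0,0],[0.1,3.9,-0.6,-7,0,0,0],[0.1,3.0,-0.1,-7,0,0,0],[0,0,0,0,0,0,0]]]}}

```text
clock: 1.77
tcp_pos: [0.5764, 0.1597, 0.2109]
orientation: [0.697, 0.12, 0.697, -0.119]
wrist_force: [0.3, -0.4, -0.6]
finger_gap: 0.0
```

```bash
python3 - <<'E'
from h import *
to([.594,.1985,.2])
E
```

```text
tool cm [1.09168295 4.24333229 0.37251722] tcp [0.57635244 0.15971529 0.21086053] j [0.135 0.364 0.068 1.275 0.002 0.475] F [ 0.3 -0.4 -0.6] gap 0.0 t 1.7667
[[-0.     0.333  0.943]
 [ 0.002  0.943 -0.333]
 [-1.     0.001 -0.001]]
```

Call:
{"op": "drive_tool", "data": {"plan": [[[0,2.1,0.2,0,0,0,0],[0,2.1,0.2,0,0,0,0],[3,0,0,0,0,0,0],[3,0,0,0,0,0,0],[1,0,0,0,0,0,0]]]}}

```text
clock: 2.18
tcp_pos: [0.5905, 0.1924, 0.1376]
orientation: [0.694, 0.122, 0.699, -0.124]
wrist_force: [-0.8, -0.9, -0.7]
finger_gap: -0.0
```

```bash
python3 - <<'E'
from h import *
import cv2
to([.594,.1985,.12])
a=env.read_camera("scene")[190:340,130:280,::-1]; b=env.read_camera("top")[120:270,140:290,::-1]
cv2.imwrite("pics/z3.png",np.hstack([cv2.resize(i,(400,400),interpolation=cv2.INTER_CUBIC) for i in(a,b)]))
cv2.imwrite("pics/w3.png",env.read_camera("wrist")[:,:,::-1])
E
```

```text
tool cm [1.75776742 0.70208526 0.13153691] tcp [0.59047496 0.19238456 0.13761172] j [ 0.186  0.447  0.011  1.142 -0.     0.536] F [-0.8 -0.9 -0.7] gap -0.0 t 2.1833
[[-0.007  0.343  0.939]
 [-0.002  0.939 -0.343]
 [-1.    -0.004 -0.006]]
```

View pics/z3.png

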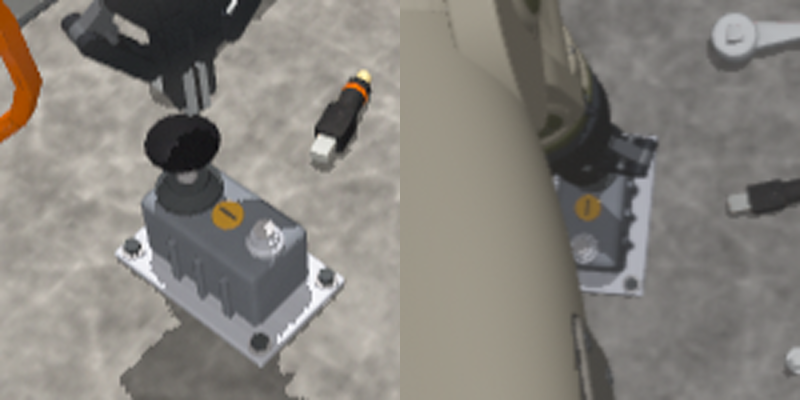

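View pics/w3.png

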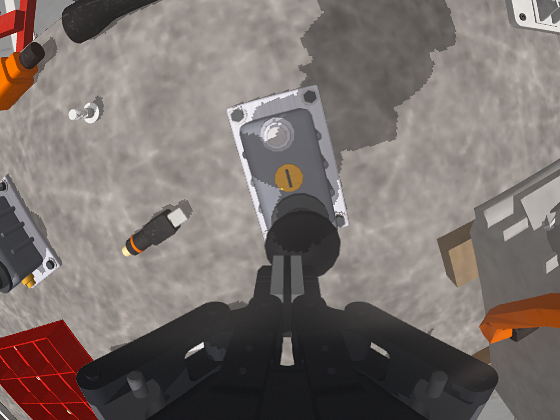

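```bash
python3 - <<'E'
from h import *
import cv2
m=env.camera_model("wrist"); print(m)
s=env.get_state();R=rot();T=m["T_tool_cam"]
K=m["camera_matrix"] 
def proj(p):
    t=R.T@(np.array(p)-s["tcp_pos"]); c=T[:3,:3].T@(t-T[:3,3]); th=np.arctan2(np.hypot(c[0],c[1]),c[2]); r=K[0,0]*th; u=c[:2]/np.hypot(c[0],c[1])
    return (K[:2,2]+r*u).round(1)
print(s["tcp_pos"],"tip",proj(s["tcp_pos"]))
for p in [(.594,.1985,.106),(.594,.1915,.106),(.584,.1985,.106)]: print(p,proj(p))
print("pin",proj((.531,.205,.078)))
im=env.read_camera("wrist")[190:290,230:350,::-1]
cv2.imwrite("pics/w4.png",cv2.resize(im,(720,600),interpolation=cv2.INTER_CUBIC))
E
```

```text
{'camera_matrix': array([[325.1922621 ,   0.        , 286.75777113],
       [  0.        , 325.1922621 , 207.39963329],
       [  0.        ,   0.        ,   1.        ]]), 'T_tool_cam': array([[ 6.17435642e-04, -3.14846940e-01,  9.49142257e-01,
        -1.42174295e-01],
       [ 9.99999787e-01,  3.93299331e-04, -5.20055257e-04,
        -2.81810000e-04],
       [-2.09559209e-04,  9.49142376e-01,  3.14847116e-01,
        -8.16648075e-02],
       [ 0.00000000e+00,  0.00000000e+00,  0.00000000e+00,
         1.00000000e+00]])}
[0.59215946 0.19229347 0.14157005] tip [287.5 272.8]
(0.594, 0.1985, 0.106) [298.2 242.8]
(0.594, 0.1915, 0.106) [287.3 246.4]
(0.584, 0.1985, 0.106) [292.6 228.3]
pin [273.2 134.8]
```

View pics/w4.png

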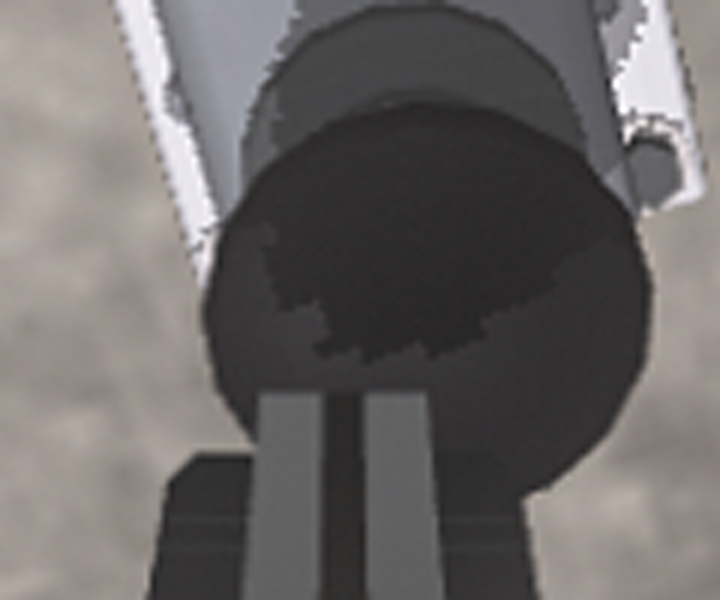

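```bash
python3 - <<'E'
from h import *
to([.594,.200,.120])
E
```

```text
tool cm [ 2.30875029  0.72633458 -0.19174298] tcp [0.59330397 0.19252276 0.14308835] j [ 0.185  0.443  0.019  1.147 -0.     0.536] F [0.3 0.1 0.6] gap -0.0003 t 2.3833
[[ 0.     0.343  0.939]
 [-0.     0.939 -0.343]
 [-1.    -0.     0.   ]]
```

Call:
{"op": "drive_tool", "data": {"plan": [[[0,0.4,-0.1,0,0,0,0],[0.8,0.3,-0.1,0,0,0,0],[0.8,0,0,0,0,0,0],[0.5,0,0,0,0,0,0],[0,0,0,0,0,0,0]]]}}

```text
clock: 2.8
tcp_pos: [0.5927, 0.2002, 0.1197]
orientation: [0.696, 0.123, 0.697, -0.123]
wrist_force: [-0.1, -0.4, 0.1]
finger_gap: 0.0001
```

```bash
python3 - <<'E'
from h import *
import cv2
im=env.read_camera("wrist")[190:290,230:350,::-1]
to([.594,.200,.120])
cv2.imwrite("pics/w5.png",cv2.resize(im,(720,600),interpolation=cv2.INTER_CUBIC))
E
```

```text
tool cm [0.02640872 0.02708614 0.10672174] tcp [0.59290503 0.20011097 0.12026607] j [ 0.197  0.462 -0.008  1.102 -0.     0.547] F [0.1 0.5 0.3] gap -0.0003 t 2.85
[[-0.002  0.342  0.94 ]
 [-0.001  0.94  -0.342]
 [-1.    -0.001 -0.002]]
```

View pics/w5.png

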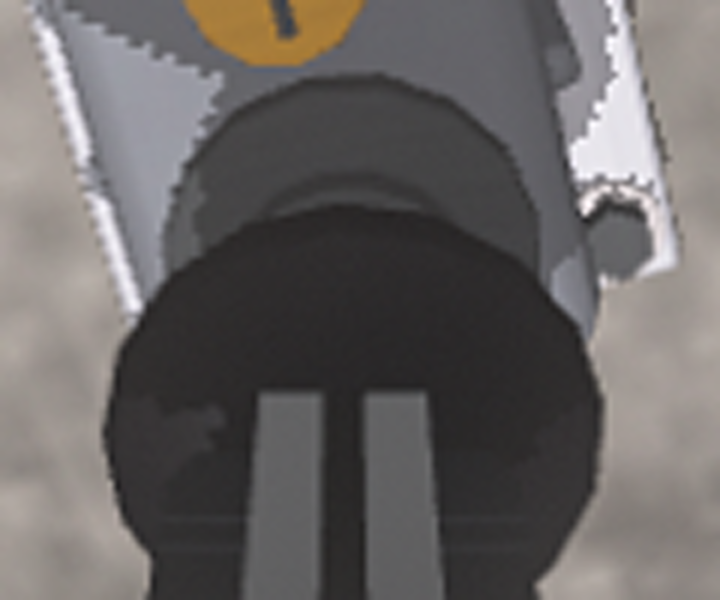

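The fingertips are centred on the head (the head spans columns 103–603 in the crop and the fingers centre on 343). Now the first press.

Call:
{"op": "drive_tool", "data": {"plan": [[[1.0,0,0,0,0,0,0],[1.0,0,0,0,0,0,0],[0.8,0,0,0,0,0,0],[0.5,0,0,0,0,0,0],[0,0,0,0,0,0,0]]]}}

```text
clock: 3.27
tcp_pos: [0.5949, 0.2005, 0.0891]
orientation: [0.697, 0.123, 0.695, -0.123]
wrist_force: [-0.3, -0.3, 12.1]
finger_gap: 0.0
```

Call:
{"op": "drive_tool", "data": {"plan": [[[0.2,0,0,0,0,0,0],[0,0,0,0,0,0,0],[0,0,0,0,0,0,0],[-1.7,0,0,0,0,0,0],[-1.7,0,0,0,0,0,0]]]}}

```text
clock: 3.68
tcp_pos: [0.594, 0.2003, 0.1204]
orientation: [0.697, 0.123, 0.696, -0.123]
wrist_force: [0.2, -0.0, -0.2]
finger_gap: -0.0
```

Call:
{"op": "drive_tool", "data": {"plan": [[[0,0,0,0,0,0,0],[0,0,0,0,0,0,0],[0,0,0,0,0,0,0],[0,0,0,0,0,0,0],[0,0,0,0,0,0,0]]]}}

```text
clock: 4.1
tcp_pos: [0.5928, 0.2, 0.1187]
orientation: [0.696, 0.123, 0.697, -0.123]
wrist_force: [-0.2, 0.8, -0.7]
finger_gap: 0.0
```

```bash
python3 - <<'E'
from h import *
import cv2
to([.594,.200,.120])
a=env.read_camera("scene")[190:340,130:280,::-1]
cv2.imwrite("pics/z6.png",cv2.resize(a,(600,600),interpolation=cv2.INTER_CUBIC))
E
```

```text
tool cm [-0.12562157  0.03810368  0.11462321] tcp [0.59278952 0.20003389 0.11874672] j [ 0.197  0.464 -0.01   1.099 -0.     0.547] F [-0.2  0.8 -0.7] gap 0.0 t 4.1
[[-0.002  0.342  0.94 ]
 [-0.001  0.94  -0.343]
 [-1.    -0.001 -0.002]]
```

View pics/z6.png

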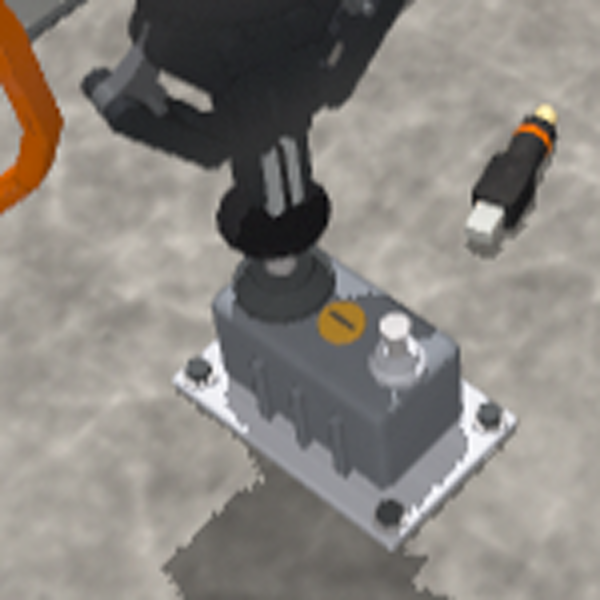

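The pin has risen (cap now at about (395,325) in the crop) and the plunger is back up. Next strokes.

Call:
{"op": "drive_tool", "data": {"plan": [[[1.1,0,0,0,0,0,0],[1.1,0,0,0,0,0,0],[1.1,0,0,0,0,0,0],[0.2,0,0,0,0,0,0],[0,0,0,0,0,0,0]]]}}

```text
clock: 4.57
tcp_pos: [0.5948, 0.2005, 0.0884]
orientation: [0.698, 0.123, 0.695, -0.122]
wrist_force: [-6.2, -1.5, 22.0]
finger_gap: -0.0002
```

Call:
{"op": "drive_tool", "data": {"plan": [[[0,0,0,0,0,0,0],[-1.7,0,0,0,0,0,0],[-1.8,0,0,0,0,0,0],[0,0,0,0,0,0,0],[0,0,0,0,0,0,0]]]}}

```text
clock: 4.98
tcp_pos: [0.5941, 0.2003, 0.1202]
orientation: [0.697, 0.123, 0.696, -0.123]
wrist_force: [0.8, 0.9, 0.0]
finger_gap: -0.0003
```

Call:
{"op": "drive_tool", "data": {"plan": [[[1.1,0,0,0,0,0,0],[1.1,0,0,0,0,0,0],[1.1,0,0,0,0,0,0],[0.2,0,0,0,0,0,0],[0,0,0,0,0,0,0]]]}}

```text
clock: 5.4
tcp_pos: [0.5947, 0.2005, 0.0883]
orientation: [0.698, 0.123, 0.695, -0.122]
wrist_force: [-6.5, -1.6, 29.7]
finger_gap: 0.0002
```

Call:
{"op": "drive_tool", "data": {"plan": [[[0,0,0,0,0,0,0],[-1.7,0,0,0,0,0,0],[-1.8,0,0,0,0,0,0],[0,0,0,0,0,0,0],[0,0,0,0,0,0,0]]]}}

```text
clock: 5.82
tcp_pos: [0.5932, 0.2001, 0.1187]
orientation: [0.696, 0.123, 0.697, -0.123]
wrist_force: [-0.2, -0.2, -0.3]
finger_gap: -0.0003
```

```bash
python3 - <<'E'
from h import *
import cv2
to([.594,.200,.120])
a=env.read_camera("scene")[190:340,130:280,::-1]
cv2.imwrite("pics/z7.png",cv2.resize(a,(600,600),interpolation=cv2.INTER_CUBIC))
E
```

```text
tool cm [-0.12894564  0.01744609  0.08053329] tcp [0.593182   0.20011138 0.11871152] j [ 0.197  0.463 -0.011  1.098 -0.     0.547] F [-0.2 -0.2 -0.3] gap -0.0003 t 5.8167
[[-0.001  0.342  0.94 ]
 [-0.     0.94  -0.342]
 [-1.    -0.001 -0.001]]
```

View pics/z7.png

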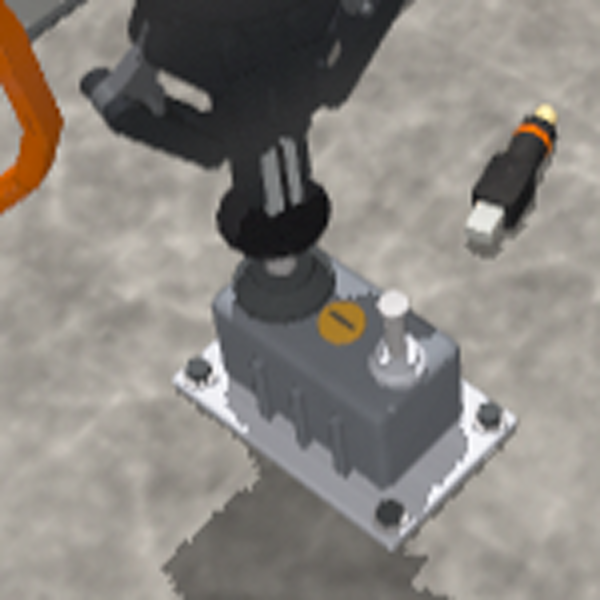

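The pin is higher again (cap at about (393,300)). Three more strokes; extra ones do no harm.

Call:
{"op": "drive_tool", "data": {"plan": [[[1.1,0,0,0,0,0,0],[1.1,0,0,0,0,0,0],[1.0,0,0,0,0,0,0],[0.2,0,0,0,0,0,0],[0,0,0,0,0,0,0]]]}}

```text
clock: 6.28
tcp_pos: [0.5936, 0.2003, 0.0884]
orientation: [0.697, 0.123, 0.696, -0.123]
wrist_force: [-8.1, -1.8, 26.0]
finger_gap: 0.0003
```

Call:
{"op": "drive_tool", "data": {"plan": [[[0,0,0,0,0,0,0],[-1.7,0,0,0,0,0,0],[-1.8,0,0,0,0,0,0],[0,0,0,0,0,0,0],[0,0,0,0,0,0,0]]]}}

```text
clock: 6.7
tcp_pos: [0.5933, 0.2001, 0.1198]
orientation: [0.696, 0.123, 0.697, -0.123]
wrist_force: [-0.1, -0.1, -0.8]
finger_gap: -0.0003
```

Call:
{"op": "drive_tool", "data": {"plan": [[[1.1,0,0,0,0,0,0],[1.1,0,0,0,0,0,0],[1.1,0,0,0,0,0,0],[0.2,0,0,0,0,0,0],[0,0,0,0,0,0,0]]]}}

```text
clock: 7.12
tcp_pos: [0.5941, 0.2003, 0.0884]
orientation: [0.697, 0.123, 0.695, -0.123]
wrist_force: [-5.9, -1.5, 26.8]
finger_gap: 0.0
```

Call:
{"op": "drive_tool", "data": {"plan": [[[0,0,0,0,0,0,0],[-1.7,0,0,0,0,0,0],[-1.8,0,0,0,0,0,0],[0,0,0,0,0,0,0],[0,0,0,0,0,0,0]]]}}

```text
clock: 7.53
tcp_pos: [0.5931, 0.2001, 0.1194]
orientation: [0.696, 0.123, 0.697, -0.123]
wrist_force: [-0.6, 0.2, -0.8]
finger_gap: 0.0
```

Call:
{"op": "drive_tool", "data": {"plan": [[[1.1,0,0,0,0,0,0],[1.1,0,0,0,0,0,0],[1.1,0,0,0,0,0,0],[0.2,0,0,0,0,0,0],[0,0,0,0,0,0,0]]]}}

```text
clock: 7.95
tcp_pos: [0.5938, 0.2003, 0.0884]
orientation: [0.697, 0.123, 0.696, -0.123]
wrist_force: [-7.0, -1.3, 28.9]
finger_gap: -0.0001
```

Call:
{"op": "drive_tool", "data": {"plan": [[[0,0,0,0,0,0,0],[-1.7,0,0,0,0,0,0],[-2.5,0,0,0,0,0,0],[-3,0,0,0,0,0,0],[-3,0,0,0,0,0,0]]]}}

```text
clock: 8.37
tcp_pos: [0.5918, 0.1999, 0.1851]
orientation: [0.694, 0.122, 0.698, -0.124]
wrist_force: [-0.1, 0.0, 0.4]
finger_gap: 0.0002
```

Call:
{"op": "drive_tool", "data": {"plan": [[[-2,0,0,0,0,0,0],[0,0,0,0,0,0,0],[0,0,0,0,0,0,0],[0,0,0,0,0,0,0],[0,0,0,0,0,0,0]]]}}

```text
clock: 8.78
tcp_pos: [0.5923, 0.2, 0.205]
orientation: [0.695, 0.122, 0.698, -0.124]
wrist_force: [-0.9, 1.4, -0.4]
finger_gap: 0.0003
```

```bash
python3 - <<'E'
from h import *
import cv2
to([.594,.200,.120])
im=env.read_camera("scene")[:,:,::-1]; cv2.imwrite("pics/full8.png",im)
a=im[225:335,160:270]; b=im[125:235,280:390]
cv2.imwrite("pics/z8.png",np.hstack([cv2.resize(i,(400,400),interpolation=cv2.INTER_CUBIC) for i in(a,b)]))
E
```

```text
tool cm [8.49930971 0.08507366 0.19612988] tcp [0.59228676 0.19996533 0.20500271] j [ 0.197  0.424  0.143  1.295 -0.     0.547] F [-0.9  1.4 -0.4] gap 0.0003 t 8.7833
[[-0.005  0.342  0.94 ]
 [-0.001  0.94  -0.342]
 [-1.    -0.003 -0.004]]
```

View pics/z8.png

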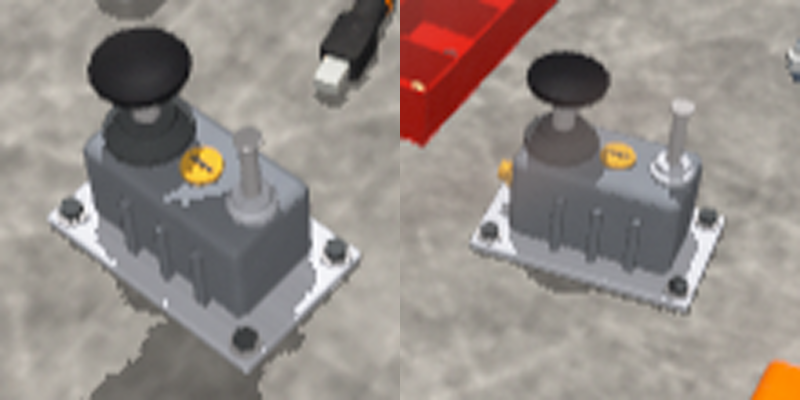

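View pics/full8.png

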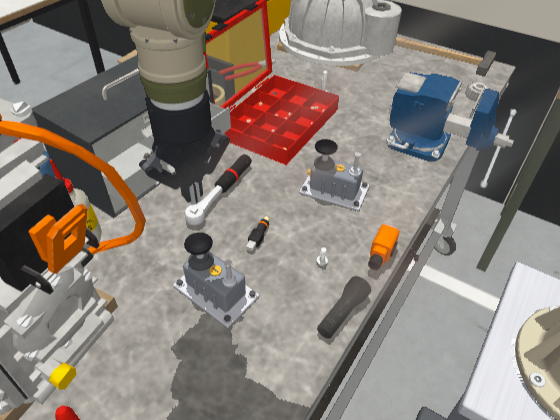

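```bash
python3 - <<'E'
from h import *
m=env.camera_model("scene");K=m["camera_matrix"];T=m["camera_from_world"]
for z in (.074,.102,.105,.109):
    c=K@(T@[.531,.205,z,1])[:3]; p=c[:2]/c[2]; print(z,((p-[160,225])/.275).round(0))
E
```

```text
0.074 [254. 185.]
0.102 [250. 145.]
0.105 [250. 141.]
0.109 [249. 135.]
```

```bash
python3 - <<'E'
import cv2
a=cv2.imread("pics/full8.png")[250:290,208:248]
cv2.imwrite("pics/z9.png",cv2.resize(a,(600,600),interpolation=cv2.INTER_CUBIC))
E
```

```text
(no output)
```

View pics/z9.png

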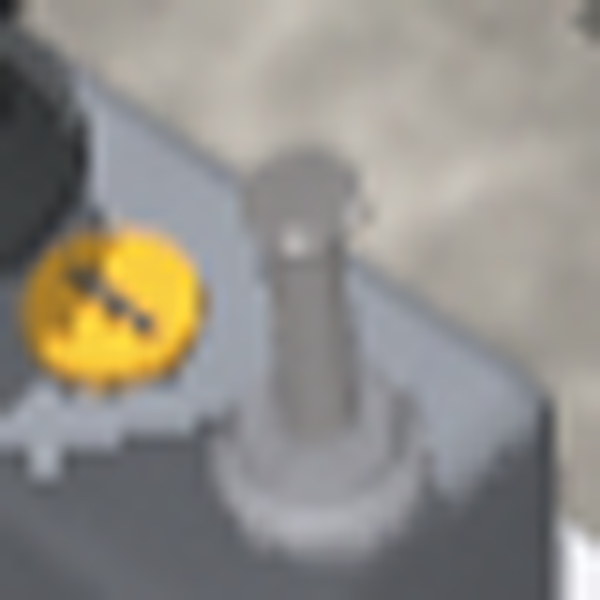

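The cap-top centre is at crop row ≈136. That matches a pin top about 108.5 mm above the bench, which is fully out.

```bash
python3 - <<'E'
from workcell import env
print(env.hand_in())
E
```

```text
the job is handed in; nothing more can be done
None
```

I primed the left pump (`pump_a`) with six plunger strokes, pressing from above with the fingers shut, and handed the job in at about 8.8 s. No verdict came back.

- **Strokes:** Each stroke took the fingertips down to about 88–89 mm above the bench, the plunger's fully-down height. I let the plunger come back up clear of the fingers after each one. The highest wrist force I saw was about 30 N.
- **Pin:** The last scene picture puts the pin top about 108.5 mm above the bench, against 109 mm when fully out. This is a reading of a few pixels, so expect an error of a millimetre or two.
- **Final state:** Both plungers look fully up, and the tool is about 93 mm above the plunger, touching nothing. `pump_b` and the loose parts look unchanged in the scene picture.
- **Disagreements:** The top and scene cameras differed by 2–3 mm on the plunger's position, so I used the wrist view to centre the fingers, to about 1 mm. One sideways move also stopped about 6 mm short, and I corrected it before pressing.

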